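# Lock the levelling foot of a microscope base

## Task

The levelling screw of this microscope base is already set; lock it. Fit the red holding key fully down over the screw's flat tang with the key's steel arm between the two blue posts, so that the screw is held, then swing the brass jam nut's arm clockwise (seen from above) by its black peg until it is firmly tight: about 15 N of push at the peg, never over 20 N. Leave the key seated on the screw, let go of everything, and do not disturb the slide box, the objective or the dropper bottle.

Things in the scene. Friction and masses are not known exactly. Their poses are not given: they have to be found in the camera images.
- foot: Fixed grey base plate, 160 mm (its x) by 220 mm (its y), 12 mm thick, lying on the bench; origin at the centre of its underside, on the vertical screw axis. Its z is up. At its +y side, 72 mm from the screw axis, two blue posts (12 x 14 mm, tops 82 mm above the bench) stand at x = +-15.5 mm with a 19 mm gap between them, open above.
- tang (a point): Top centre of the adjusting screw's flat steel tang, 69 mm above the bench, on the screw axis; it turns with the screw. The tang is 10 mm thick (point x) and 36 mm long (point y), 17 mm tall, its upper 5 mm narrowed to 6 x 32 mm as a lead-in. The screw turns easily (about 0.12 N m) if it is not held, and the nut then carries it along instead of tightening.
- screw (a joint): Angle of the adjusting screw from its set position, rad, positive clockwise from above; starts within +-0.05. At 0 the tang lies along the plate's y.
- key_grip (a point): Centre of the black grip fin on top of the loose red holding key (170 to 290 g), which stands upright on the bench, socket down. The fin is 14 mm thick (point x), 30 mm long (point y) and 36 mm tall, from 26 to 62 mm above the key's underside; this point is 48 mm above the underside. With the key fully seated on the tang this point is 99 mm above the bench.
- key_end (a point): Outer end of the key's steel arm: 92 mm along the key's +y from its centre line, 21 mm above its underside.
- key: The holding key, origin at the centre of its underside, axes as key_grip. Under the fin a red block 29 (x) x 51 (y) x 26 mm has a socket 13 (x) x 39 (y) mm, 18 mm deep, in its underside, which fits the tang with 1.5 mm of play each side. A steel arm 12 mm wide (16 to 26 mm above the underside) runs from the block along +y to 92 mm from the centre.
- peg (a point): Point on the axis of the upright black peg at the end of the jam nut's arm, 70 mm above the bench, 85 mm from the screw axis. The peg is round, 14 mm in diameter, from 36 mm (top of its 20 mm steel boss) to 91 mm above the bench, and travels on a level circle about the screw axis; the point's -y points from that axis to the peg.
- nut: The brass jam nut (38 mm across) with its steel arm; origin on the screw axis at bench height. Clockwise from above tightens. It first runs nearly free (1 N at the peg) over an unknown angle, then seats: from there it takes 9 N at the peg, square to the arm, to turn it on, growing by 70 N per rad. It needs 0.5 to 1.25 rad in all and stays where it is left. The held screw and key give by up to 0.2 rad before they bear.
- lead (a joint): How far the jam nut has been tightened past seating, rad: 0 while it runs free, 0.025 at about 11 N of push at the peg, 0.09 at 15 N, 0.16 at 20 N, 0.18 at 21 N. It keeps its value when the nut is let go (beyond 0.13 it relaxes to 0.13).
- slidebox_mid (a point): Centre of a closed blue slide box, 100 x 85 x 32 mm, loose; leave alone.
- objective_mid (a point): Centre of a brass microscope objective standing on the bench, 32 mm diameter, 46 mm tall, loose; leave alone.
- dropper_mid (a point): Centre of a small amber dropper bottle, 32 mm diameter, 67 mm tall, loose; leave alone.

How it is judged (in metres and radians):
On the way, in this order (a step that is already met when the one before it is completed fails the run):
1. the holding key is fully down over the tang, its arm between the posts (z of key in the frame of tang below -0.0145 m and horizontal distance between key and tang below 0.006 m and angle between key's own z axis and vertical below 0.2 rad and y of key_end in the frame of foot above 0.06 m), for 0.2 s.
2. with the key seated, the jam nut is firmly tight (all of step 1 and value of joint lead between 0.025 and 0.18 rad), for 0.2 s.
At the end, for the whole second after the job is handed in: Key at rest over the tang, within 3.5 mm of fully down and 6 mm of the screw axis, upright within 0.2 rad, arm between the posts; nut tightened 0.025 to 0.18 rad past seating (about 11 to 21 N at the peg); screw within 0.3 rad of its set position; robot touching nothing; bystanders in place (all of step 2 and value of joint screw between -0.3 and 0.3 rad and contact force between the fingers and anything else below 0.1 N and linear speed of key below 0.02 m/s).
It fails at once if the jam nut is overtightened (over 0.18 rad past seating, about 21 N at the peg) (value of joint lead above 0.18 rad).
It fails at once if a bystander (slide box, objective or dropper bottle) is moved by more than 20 mm (distance of any of slidebox_mid, objective_mid, dropper_mid from where it was at the start of the episode above 0.02 m).
It also fails if it takes over 66 s, if anything falls off the work surface, if the arm or the gripper's body presses on something with over 40 N, if the wrist force passes 120 N, or if a joint passes its speed limit or range.

## Robot

A 7-joint arm with a two-finger parallel gripper is mounted at the origin on the work surface. World frame = base frame: x ahead of the robot, y to its left, z up, the work surface at z = 0. Lengths are in m, angles in degrees, forces in N, time in s.
With the tool pointing down it reaches from about 0.425 to 0.825 m from the base axis. Payload 3.6 kg.
Tool frame: the origin (TCP) lies midway between the tips of the shut fingers; the grasp point (between the pads) lies 19 mm behind it (arm.grip_depth is the x of the grasp point in the tool frame, in m); x points along the fingers, y is the direction in which the jaws open and shut, and the axes are right-handed (so a half turn about x gives the same grasp; the last joint's range is limited). The gripper opens to 85 mm and grips with 20 to 120 N. Pads are 22 mm wide; open, the fingers measure 114 mm over their backs; the gripper's body (76 mm by 85 mm) begins 54 mm behind the grasp point. The pads swing forward as they close: fully open they stand 13 mm farther back than shut.
Start: joints at [-68.44, 35.231, -0.722, 81.555, 0.464, 63.22, -2.315], TCP at [0.255, 0.598, 0.231] pointing down, gripper open.
Joint ranges: [-178.69, 178.69], [-17.37, 117.87], [-77.05, 75.6], [15.02, 138.74], [-78.02, 258.01], [0.78, 113.62], [-162.83, 162.83]. Speed limits (degrees/s): [159.86, 159.86, 180, 180, 180, 180, 180].

## Interface

Orientations are given as a 3x3 rotation matrix whose columns are the frame's x, y, z axes.
In Python, from plant import arm gives the robot as it stands.
- The arm moves only by the shell command python3 -m inch 'ROWS'. ROWS is a JSON object of lists of equal length, an entry for each row: "dp": the shift along the world's x, y, z in cm, a list of three; "twist": the turn about the world's z in degrees; "fingers": the finger opening in cm, from 0 to 8.54. In form: {"dp": [[tx, ty, tz], ...], "twist": [twist, ...], "fingers": [fingers, ...]}. A call has 1 to 20 rows; each row is the pose to reach, as a shift and turn from the pose commanded when the call began; what a row does not reach only later rows make up. A row lasts 1/8 s, in which the tool goes at most 62.5 mm and 10.7 degrees, less where a joint would pass 70% of its speed; a pose out of reach is approached as far as the arm can. A call with a gripper value outside its range is refused whole. The fingers move at their own pace and stop on an object; the grip force is fixed at half the most. Time passes only in rows, so rows that repeat a pose let the fingers close. It gives the time, the measured TCP pose, the force and the opening at its end, in the units of the state.
- arm.get_obs(): the state, without advancing time (a new reading comes with each control period).
- arm.grab_frame(name): name is "side" or "top" or "wrist"; returns a dict with "img" (480x640x3 uint8, blue, green, red), "vfov" (degrees; the focal length in pixels is half the picture's height over the tangent of half this angle, whatever the lens; pixels are square), "cx", "cy" (the principal point, pixels), "distortion" ([k1, k2, p1, p2, k3] as OpenCV has them; the pictures are not rectified), "origin" and "attitude" of the camera in the world; the wrist camera has in their place "tool_from_camera" (4x4, takes a point from camera to tool coordinates, whose origin is the TCP and whose axes are the tool frame's). Camera axes: x right, y down, z forward; pixel columns grow to the right and rows downward; lengths in m; the calibration is good to about 2 mm. A picture is of the moment at which its call begins: read the wrist's pose just before it. There is no depth.
- arm.sign_off(): hands the job in, once; it reports no verdict.
Trained networks look in a picture, given as the dict that the camera call returned (one of the last four; its "shot" number tells which), for a name from the list of things; names that differ only in an ending like _2 or _b are one class to them, and where a whole thing is asked for, a point or a joint stands for the part that bears it (a point fixed in the world has none). Each returns a list of dicts, best first, with "confidence" (0 to 1); they miss things now and then, are a little off and sometimes report something else, mostly with a low value. They report only what shows in the picture. A call takes as long as a camera call.
- arm.spot_in(picture, name): "point" ([column, row] in pixels, amid what is visible of it).
- arm.cut_out(picture, name): "mask" (480x640 bool, what is visible of it) and "point" ([column, row] in pixels, amid what is visible of it).
- arm.landmark_of(picture, name): "point" ([column, row] in pixels: a listed point, or the origin of a listed thing).
The state is a dict: "time": time; "qpos": joint angles; "qd": joint speeds; "effort": joint torques, N m; "eef_pos": TCP position; "ee_rot": TCP orientation; "ft_force": force on the tool from outside, world axes, zero at the start; "moment": the same for the moment, N m; "width": opening from 0.0 (shut) to 1.0 (fully open).
Only numpy, scipy, OpenCV 4.12 (cv2) and the standard library are available. Lean on these libraries where they do the work, as an engineer would, in place of code of your own. Each camera call takes 0.05 s, during which the arm holds its last target.

## Working session

There is one attempt and no reset: what is moved stays moved. The work goes in short steps, Python scripts to look and compute and a shell command to move; the robot and the scene stay as the last step left them, time stands still between calls to the robot, and variables do not carry over. Pictures are saved under pics/ and viewed, and the job is handed in when it is done.

```bash
ls; mkdir -p pics
cat > h.py <<'E'
import numpy as np, cv2, json
from plant import arm
def K(f):
    fl=240/np.tan(np.radians(f["vfov"])/2)
    return np.array([[fl,0,f["cx"]],[0,fl,f["cy"]],[0,0,1.]])
def cam(f,obs=None):
    if "origin" in f: return np.array(f["origin"]),np.array(f["attitude"])
    T=np.array(f["tool_from_camera"]);R=np.array(obs["ee_rot"]);p=np.array(obs["eef_pos"])
    return p+R@T[:3,3],R@T[:3,:3]
def ray(f,px,obs=None):
    u=cv2.undistortPoints(np.array([[px]],float),K(f),np.array(f["distortion"],float))[0,0]
    o,R=cam(f,obs); d=R@np.array([u[0],u[1],1.]); return o,d/np.linalg.norm(d)
def atz(f,px,z,obs=None):
    o,d=ray(f,px,obs); return o+d*(z-o[2])/d[2]
def tri(rays):
    A=np.zeros((3,3));b=np.zeros(3)
    for o,d in rays:
        P=np.eye(3)-np.outer(d,d);A+=P;b+=P@o
    x=np.linalg.solve(A,b);return x,[np.linalg.norm((np.eye(3)-np.outer(d,d))@(x-o)) for o,d in rays]
def proj(f,X,obs=None):
    o,R=cam(f,obs); c=R.T@(np.array(X)-o)
    return cv2.projectPoints(c.reshape(1,1,3),np.zeros(3),np.zeros(3),K(f),np.array(f["distortion"],float))[0][0,0]
E
python3 - <<'E'
from h import *
s=arm.get_obs(); print(s)
for n in ["side","top","wrist"]:
    s=arm.get_obs(); f=arm.grab_frame(n); cv2.imwrite(f"pics/a_{n}.png",f["img"])
    print(n,f["vfov"],f.get("origin"))
    for t in ["foot","tang","key_grip","key_end","key","peg","nut","slidebox_mid","objective_mid","dropper_mid"]:
        for r in arm.landmark_of(f,t)[:2]: print(t,np.round(r["point"],1),round(r["confidence"],2))
E
```

```text
pics
{'time': 0.0, 'qpos': array([-68.44013443,  35.28913298,  -0.72433467,  81.64412274,
         0.46351613,  63.2195513 ,  -2.31747848]), 'qd': array([-0.01008834,  0.02421592,  0.01555819, -0.09950385,  0.05389497,
        0.02701368,  0.06545878]), 'effort': array([-4.23220388e-05, -4.69218779e+01,  2.59333653e-01, -1.71025461e+01,
        9.97629133e-03,  9.79524135e-03, -2.03491248e-05]), 'eef_pos': array([0.25445896, 0.59726432, 0.23012321]), 'ee_rot': array([[-1.01184728e-03,  3.91952990e-01,  9.19984690e-01],
       [-2.41382495e-03,  9.19981523e-01, -3.91954296e-01],
       [-9.99996575e-01, -2.61727988e-03,  1.52251046e-05]]), 'ft_force': array([-0.12832432, -0.1971527 , -0.57250718]), 'moment': array([ 0.01657416, -0.01276944,  0.01295932]), 'width': 0.9984793613999662}
side 53.32974295595122 [0.53954213 0.72092222 0.61369398]
foot [343.2 294. ] 0.8
tang [342.1 268.7] 0.89
key_grip [342.4 293.4] 0.75
key_grip [368.8 186. ] 0.63
key_end [381.6 214.6] 0.73
key [383. 217.] 0.69
key [368.5 199.3] 0.57
peg [318.8 244.2] 0.56
nut [339.  292.6] 0.9
slidebox_mid [280.5 206.1] 0.63
objective_mid [246.8 287.9] 0.7
dropper_mid [358.2 446.7] 0.58
top 57.060100011838415 [ 0.54205162 -0.00654789  0.95642396]
foot [312.7 253.1] 0.92
tang [311.8 252.9] 0.85
key_grip [474.9 272.1] 0.56
key_end [429.5 285.8] 0.82
key [467.6 276.1] 0.76
key [162.8 273.6] 0.17
peg [346.7 230.4] 0.55
nut [308.7 252.6] 0.56
slidebox_mid [443.5 181. ] 0.69
objective_mid [294.2 170.9] 0.54
dropper_mid [163.1 271.3] 0.54
wrist 58.61097159302093 None
```

View pics/a_side.png

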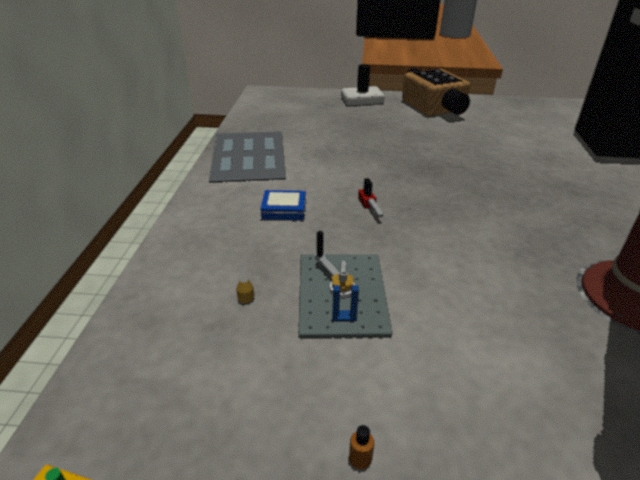

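View pics/a_top.png

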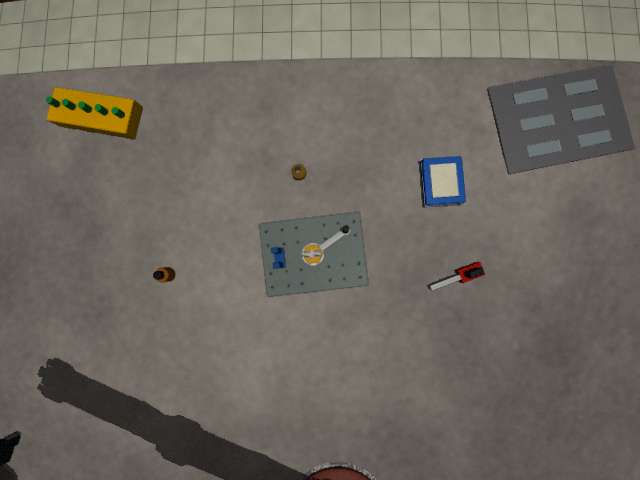

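The side picture shows the foot at about (343,294) and the red key at (370,195). In the top picture the posts are left of the tang (312,253), the peg is at (347,230), and the key block is at (470,271) with its arm pointing left. Next I triangulate.

```bash
cat > loc.py <<'E'
from h import *
import sys
def best(f,t):
    r=arm.landmark_of(f,t); return r
z={"tang":.069,"key_grip":.048,"key_end":.021,"key":0,"foot":0,"nut":0,"peg":.07,"slidebox_mid":.016,"objective_mid":.023,"dropper_mid":.033}
names=sys.argv[1:] or list(z)
fs={n:arm.grab_frame(n) for n in ["side","top"]}
for t in names:
    R={}
    for n,f in fs.items():
        for r in best(f,t)[:3]:
            if r["confidence"]>.3: print(t,n,round(r["confidence"],2),np.round(r["point"],1),"atz",np.round(atz(f,r["point"],z[t]),4)); R.setdefault(n,ray(f,r["point"]))
E
python3 loc.py
```

```text
tang side 0.78 [342.7 268.3] atz [0.559  0.0615 0.069 ]
tang top 0.89 [312.4 254. ] atz [0.5581 0.0499 0.069 ]
key_grip side 0.66 [369.5 185.8] atz [ 0.5146 -0.2767  0.048 ]
key_grip top 0.6 [471.8 271.3] atz [ 0.5218 -0.2755  0.048 ]
key_end side 0.85 [382.6 217. ] atz [ 0.482  -0.1866  0.021 ]
key_end top 0.59 [433.4 288.2] atz [ 0.4861 -0.2018  0.021 ]
key side 0.8 [368.8 199.2] atz [ 0.5132 -0.2949  0.    ]
key top 0.7 [465.9 273.1] atz [ 0.5169 -0.2769  0.    ]
foot side 0.88 [342.3 294.2] atz [0.5577 0.0544 0.    ]
foot top 0.6 [311.7 253.1] atz [0.5613 0.0558 0.    ]
foot top 0.47 [296.4 169.7] atz [0.7447 0.0894 0.    ]
nut side 0.68 [342.1 293.1] atz [0.5583 0.0514 0.    ]
nut top 0.88 [308.  252.9] atz [0.5617 0.0639 0.    ]
peg side 0.74 [318.4 240.5] atz [ 0.6104 -0.016   0.07  ]
peg top 0.73 [346. 228.] atz [ 0.6101 -0.0179  0.07  ]
slidebox_mid side 0.8 [280.7 204. ] atz [ 0.72  -0.224  0.016]
slidebox_mid top 0.66 [441.5 181.3] atz [ 0.7137 -0.2238  0.016 ]
objective_mid side 0.6 [247.5 288.4] atz [0.731  0.0819 0.023 ]
objective_mid top 0.55 [444.  181.6] atz [ 0.7118 -0.2275  0.023 ]
objective_mid top 0.43 [292.8 172.1] atz [0.7347 0.0949 0.023 ]
dropper_mid side 0.67 [356.5 444.1] atz [0.5213 0.3744 0.033 ]
dropper_mid top 0.66 [161.6 272.8] atz [0.5189 0.3769 0.033 ]
```

```bash
python3 -m inch '{"dp":[[3,-5,0],[6,-10,0],[9,-15,0],[12,-20,0],[15,-25,0],[18,-30,0],[21,-35,0],[23,-40,0],[24,-45,0],[25,-51,0],[26,-57,0],[26,-63,0],[26,-69,0],[26,-75,0],[26,-80,0],[26,-84,0],[26,-86,0],[26,-86,0],[26,-86,0]],"twist":[-3,-6,-9,-12,-15,-18,-21,-24,-27,-30,-33,-36,-39,-41,-43,-44,-44,-44,-44],"fingers":[8.5,8.5,8.5,8.5,8.5,8.5,8.5,8.5,8.5,8.5,8.5,8.5,8.5,8.5,8.5,8.5,8.5,8.5,8.5]}'
cat > w.py <<'E'
from h import *
import sys
s=arm.get_obs(); f=arm.grab_frame("wrist"); cv2.imwrite(f"pics/{sys.argv[1]}.png",f["img"])
z={"tang":.069,"key_grip":.048,"key_end":.021,"key":0,"foot":0,"nut":0,"peg":.07}
dz=float(sys.argv[2])
np.set_printoptions(suppress=True)
print(np.round(s["eef_pos"],4),"time",s["time"],"jaw",np.degrees(np.arctan2(s["ee_rot"][1,1],s["ee_rot"][0,1])),"w",s["width"],"F",s["ft_force"])
for t in sys.argv[3:]:
    for r in arm.landmark_of(f,t)[:2]:
        zz=z[t]+(dz if t.startswith("key") else 0)
        print(t,round(r["confidence"],2),np.round(r["point"],1),np.round(atz(f,r["point"],zz,s),4))
E
python3 w.py b1 0 key_grip key_end key
```

```text
time: 5.12
eef_pos: [0.5154, -0.2594, 0.2311]
ee_rot: [[-0.0, 0.92, 0.393], [0.002, 0.393, -0.92], [-1.0, 0.001, -0.002]]
ft_force: [0.4, -0.2, -0.2]
width: 0.994
[ 0.5154 -0.2594  0.2311] time 5.125 jaw 23.115822951027234 w 0.9939536787143739 F [ 0.3903937  -0.20151178 -0.15126059]
key_grip 0.96 [313.6 231.8] [ 0.5198 -0.2783  0.048 ]
key_grip 0.49 [542.7 252.5] [ 0.696  -0.2217  0.048 ]
key_end 0.65 [318.1 112.3] [ 0.4874 -0.1936  0.021 ]
key 0.97 [311.4 217.3] [ 0.5176 -0.2797  0.    ]
```

View pics/b1.png

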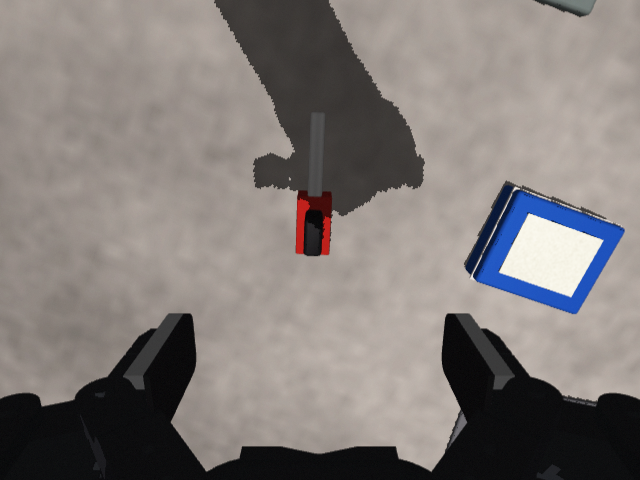

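Run:
```python
from h import *
s=arm.get_obs(); f=arm.grab_frame("wrist")
def ang(a,b,z):
    A,B=atz(f,a,z,s),atz(f,b,z,s);d=A-B;print(A,B,np.degrees(np.arctan2(d[1],d[0])),np.linalg.norm(d))
for m,z in (("key_end",.026),("key",.02),("key_grip",.05)):
    r=arm.cut_out(f,m)[0]; M=r["mask"]; ys,xs=np.nonzero(M); print(m,r["confidence"],M.sum(),xs.min(),xs.max(),ys.min(),ys.max())
# arm edges by brightness in grey: per-row scan
g=f["img"].astype(int)
hsv=cv2.cvtColor(f["img"],cv2.COLOR_BGR2HSV)
c=[]
for r in range(116,190,8):
    row=g[r,295:340].mean(1); 
    e=np.diff(row); print(r, 295+np.argsort(-abs(e))[:4], np.round(row[10:35:1]).astype(int))
red=(hsv[...,1]>150)&((hsv[...,0]<8)|(hsv[...,0]>172)); ys,xs=np.nonzero(red[150:300,250:380]);
for r in range(196,254,8):
    x=np.nonzero(red[r,250:380])[0]+250; print(r,x.min(),x.max())
```

```text
key_end 0.89 3330 296 332 110 254
key 0.92 3276 296 332 111 254
key_grip 0.6 3468 296 333 109 254
116 [325 310 311 324] [57 56 56 57 56 58 66 73 79 80 79 79 77 75 76 77 78 81 79 75 69 56 58 56
 56]
124 [310 323 324 311] [55 56 56 56 56 55 69 76 79 79 79 77 75 75 76 79 79 81 79 71 64 59 60 59
 59]
132 [310 324 323 320] [58 58 57 59 58 59 71 75 79 79 79 76 75 75 77 76 81 80 77 70 59 61 60 61
 59]
140 [310 324 323 311] [58 57 60 57 59 62 72 78 80 80 79 76 74 74 77 78 81 78 74 68 59 62 62 62
 62]
148 [323 309 310 311] [60 60 61 61 61 68 73 78 79 78 78 75 74 75 76 78 79 78 73 63 59 60 60 60
 60]
156 [309 323 322 311] [59 60 61 61 61 71 74 78 79 78 78 75 74 75 77 80 78 78 71 61 61 61 60 62
 62]
164 [309 323 322 310] [62 61 61 62 62 71 77 78 77 77 75 74 74 76 77 81 78 75 69 61 63 62 60 63
 61]
172 [322 308 321 309] [60 61 59 61 68 73 77 77 78 77 73 74 74 75 76 78 78 72 61 60 59 58 60 60
 58]
180 [308 322 321 310] [59 58 57 57 72 74 77 79 78 76 73 73 74 75 77 77 76 71 58 58 58 59 61 58
 60]
188 [308 322 303 299] [59 61 60 59 73 73 76 77 78 76 73 73 75 75 79 77 73 70 59 59 60 59 59 60
 60]
196 298 332
204 298 331
212 298 331
220 297 331
228 297 330
236 297 330
244 297 329
252 302 329
```

```bash
python3 -m inch '{"dp":[[0.2,-0.8,-4],[0.4,-1.8,-8],[0.4,-1.8,-11],[0.4,-1.8,-11],[0.4,-1.8,-11]],"twist":[-1,-2.2,-2.2,-2.2,-2.2],"fingers":[6,6,6,6,6]}'
python3 w.py b2 0 key_grip key_end key
```

```text
time: 6.15
eef_pos: [0.5196, -0.2804, 0.1225]
ee_rot: [[0.002, 0.935, 0.354], [-0.001, 0.354, -0.935], [-1.0, 0.001, 0.002]]
ft_force: [-0.2, -0.7, 0.1]
width: 0.703
[ 0.5196 -0.2804  0.1225] time 6.15 jaw 20.73873415282507 w 0.702831102158355 F [-0.20688459 -0.67941366  0.08154699]
key_grip 0.74 [318.3 250.3] [ 0.5193 -0.2784  0.048 ]
key_end 0.65 [320.   72.3] [ 0.4878 -0.1931  0.021 ]
key_end 0.63 [316.3 228.5] [ 0.5166 -0.2748  0.021 ]
key 0.88 [317.3 229.4] [ 0.5195 -0.2808 -0.    ]
```

View pics/b2.png

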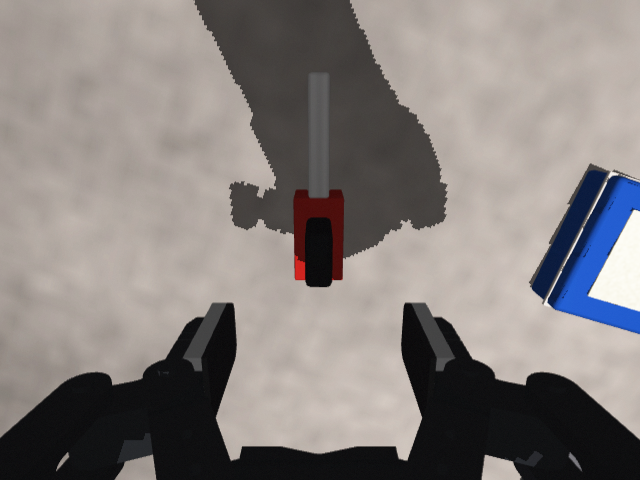

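```bash
python3 -m inch '{"dp":[[0,0.1,-4],[0,0.1,-7],[0,0.1,-8.8],[0,0.1,-9],[0,0.1,-9],[0,0.1,-9],[0,0.1,-9],[0,0.1,-9],[0,0.1,-9],[0,0.1,-9],[0,0.1,-9]],"twist":[0,0,0,0,0,0,0,0,0,0,0],"fingers":[6,6,6,6,6,0.8,0.8,0.8,0.8,0.8,0.8]}'
python3 -m inch '{"dp":[[0,0,3],[0,0,8],[0,0,13],[0,0,13]],"twist":[0,0,0,0],"fingers":[0.8,0.8,0.8,0.8]}'
python3 w.py b3 0.13 key_grip key_end key
```

```text
time: 7.72
eef_pos: [0.5194, -0.2793, 0.032]
ee_rot: [[0.001, 0.935, 0.354], [-0.001, 0.354, -0.935], [-1.0, 0.001, 0.001]]
ft_force: [0.3, 1.3, 5.4]
width: 0.153
time: 8.22
eef_pos: [0.5206, -0.2806, 0.1648]
ee_rot: [[0.007, 0.935, 0.354], [-0.004, 0.354, -0.935], [-1.0, 0.005, 0.006]]
ft_force: [0.4, -0.2, -2.9]
width: 0.149
[ 0.5206 -0.2806  0.1648] time 8.225 jaw 20.71555209928878 w 0.14934328594062948 F [ 0.43085429 -0.22430175 -2.94946385]
key_grip 0.74 [319.1 344.2] [ 0.5218 -0.282   0.178 ]
key_end 0.93 [320.6  57.3] [ 0.4893 -0.1945  0.151 ]
key 0.67 [316.1 285.9] [ 0.5207 -0.282   0.13  ]
```

View pics/b3.png

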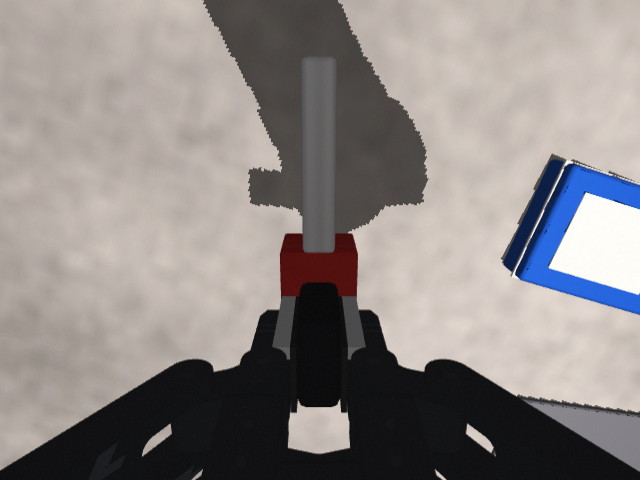

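```bash
python3 -m inch '{"dp":[[0.5,2,0],[1.2,6,0],[2,11,0],[3,16,0],[3.6,19,0],[3.9,21,0],[3.9,21,0],[3.9,21,0],[3.9,21,0]],"twist":[-2,-5,-8,-11,-14,-15,-15,-15,-15],"fingers":[0.8,0.8,0.8,0.8,0.8,0.8,0.8,0.8,0.8]}'
python3 w.py b4 0.13 key_grip key_end key tang foot nut peg
python3 loc.py tang foot peg
python3 - <<'E'
from h import *
f=arm.grab_frame("top");cv2.imwrite("pics/b4t.png",f["img"][180:330,220:420].repeat(4,0).repeat(4,1))
E
```

```text
time: 9.55
eef_pos: [0.5572, -0.071, 0.161]
ee_rot: [[-0.001, 0.995, 0.097], [-0.001, 0.097, -0.995], [-1.0, -0.001, 0.001]]
ft_force: [-0.1, -0.6, -2.2]
width: 0.151
[ 0.5572 -0.071   0.161 ] time 9.55 jaw 5.56422632722467 w 0.15084867423540563 F [-0.06820044 -0.61600267 -2.19045082]
key_grip 0.81 [320.1 344.3] [ 0.558  -0.0704  0.178 ]
key 0.83 [318.1 287. ] [ 0.5572 -0.071   0.13  ]
tang 0.87 [348.8   2.1] [0.5598 0.0544 0.069 ]
tang 0.45 [341.1  30.4] [0.5575 0.0415 0.069 ]
foot 0.66 [343.1  30.6] [0.5609 0.0522 0.    ]
foot 0.35 [318.6 285.8] [ 0.5627 -0.1272  0.    ]
nut 0.73 [335.7  27.7] [0.556  0.0534 0.    ]
peg 0.81 [424.5 157.7] [ 0.6093 -0.0164  0.07  ]
tang side 0.9 [338.4 267.3] atz [0.5668 0.0595 0.069 ]
tang top 0.67 [313.6 252.2] atz [0.5617 0.0475 0.069 ]
foot top 0.58 [312.4 254.7] atz [0.5578 0.0543 0.    ]
peg side 0.97 [320.6 238.7] atz [ 0.6067 -0.0223  0.07  ]
peg top 0.84 [343.4 229.6] atz [ 0.6069 -0.0127  0.07  ]
peg top 0.53 [444.  181.7] atz [ 0.703  -0.2164  0.07  ]
```

View pics/b4.png

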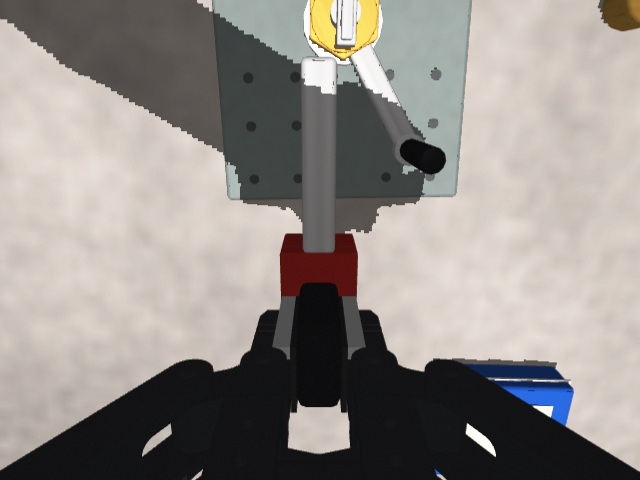

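View pics/b4t.png

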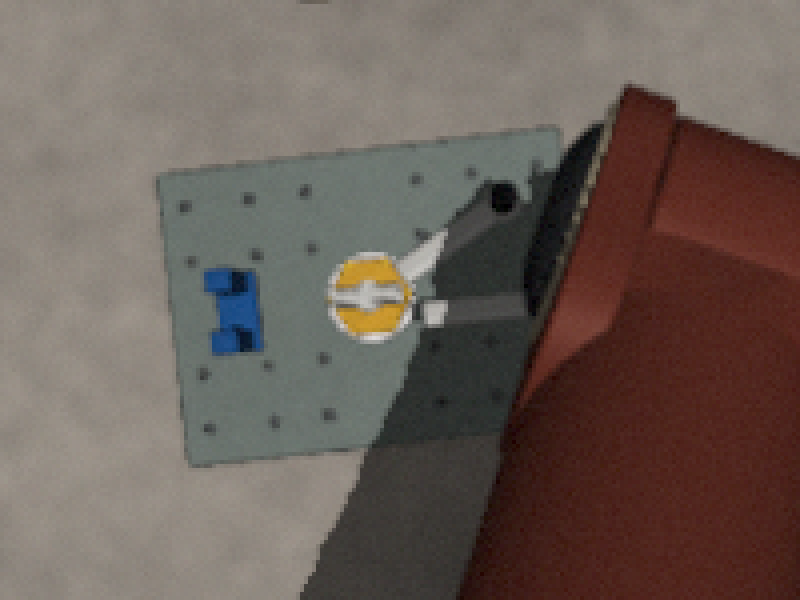

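```bash
python3 -m inch '{"dp":[[0.3,-3,0],[0.3,-7,0],[0.3,-7.5,0],[0.3,-7.5,0],[0.3,-7.5,0]],"twist":[1,1,1,1,1],"fingers":[0.8,0.8,0.8,0.8,0.8]}'
python3 w.py b5 0.13 key_grip key_end key tang foot nut peg
python3 - <<'E'
from h import *
f=arm.grab_frame("top");cv2.imwrite("pics/b5t.png",f["img"][200:310,240:380].repeat(5,0).repeat(5,1))
E
```

```text
time: 11.02
eef_pos: [0.561, -0.1421, 0.1611]
ee_rot: [[-0.0, 0.993, 0.119], [0.002, 0.119, -0.993], [-1.0, -0.0, -0.002]]
ft_force: [-0.5, -0.7, -2.7]
width: 0.154
[ 0.561  -0.1421  0.1611] time 11.025 jaw 6.860344177349495 w 0.15366656087350494 F [-0.49071975 -0.66806124 -2.70956954]
key_grip 0.75 [317.8 345.6] [ 0.5611 -0.1421  0.178 ]
key_grip 0.24 [317.6  57.7] [ 0.5504 -0.0541  0.178 ]
key_end 0.82 [320.3  59.3] [ 0.5509 -0.0518  0.151 ]
key 0.6 [319.3 287.9] [ 0.5616 -0.1424  0.13  ]
peg 0.62 [444.   13.5] [ 0.608  -0.0159  0.07  ]
```

View pics/b5.png

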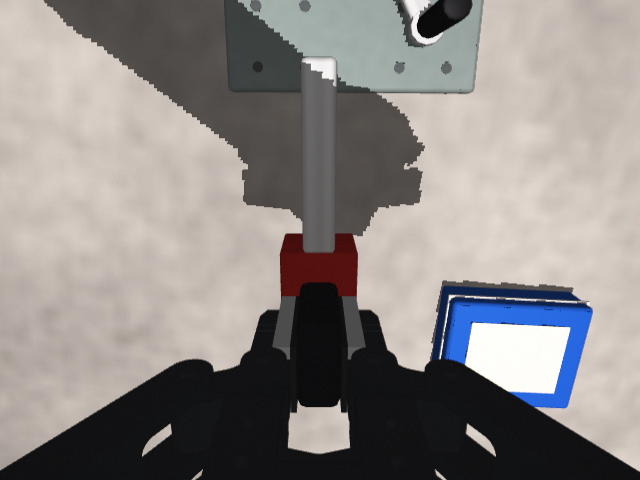

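View pics/b5t.png

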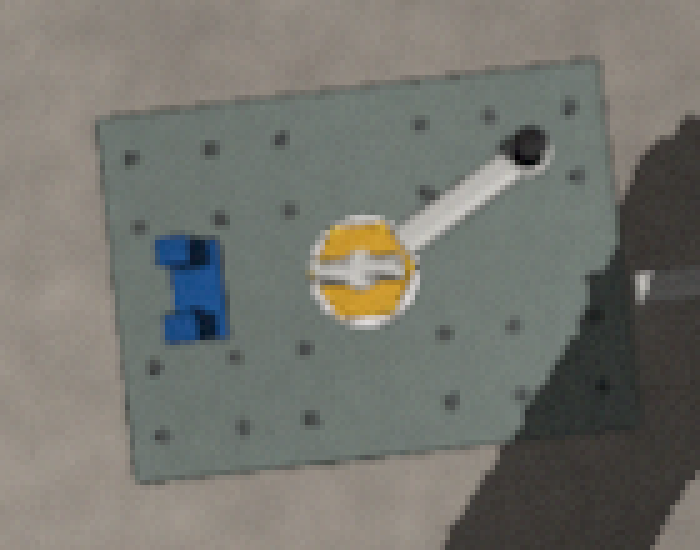

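```bash
python3 -m inch '{"dp":[[-1,3,0],[-3,8,0],[-4.5,13,0],[-4.5,15,0],[-4.5,15,0],[-4.5,15,0],[-4.5,15,0]],"twist":[-0.5,-0.5,-0.5,-0.5,-0.5,-0.5,-0.5],"fingers":[0.8,0.8,0.8,0.8,0.8,0.8,0.8]}'
python3 w.py b6 0.129 key_grip key_end key tang foot nut peg
```

```text
time: 12.35
eef_pos: [0.516, 0.0039, 0.1614]
ee_rot: [[0.0, 0.994, 0.105], [-0.001, 0.105, -0.994], [-1.0, 0.0, 0.001]]
ft_force: [0.2, -1.1, -2.5]
width: 0.157
[0.516  0.0039 0.1614] time 12.35 jaw 6.04177970729865 w 0.15713752680914883 F [ 0.18815059 -1.06362177 -2.54500517]
key_grip 0.94 [317.5 344.3] [0.516  0.0036 0.177 ]
key_grip 0.67 [317.1 288.4] [0.5137 0.0238 0.177 ]
key_end 0.58 [321.1  57.9] [0.5074 0.0949 0.15  ]
key 0.59 [317.  285.8] [0.5156 0.0038 0.129 ]
tang 0.77 [406.3 163.3] [0.5588 0.0548 0.069 ]
foot 0.75 [317.9  58.1] [0.5045 0.1091 0.    ]
foot 0.74 [387.8 150.5] [0.5594 0.0548 0.    ]
nut 0.83 [385.8 152.5] [0.5582 0.0533 0.    ]
peg 0.81 [469.6 292.5] [ 0.6089 -0.0166  0.07  ]
```

View pics/b6.png

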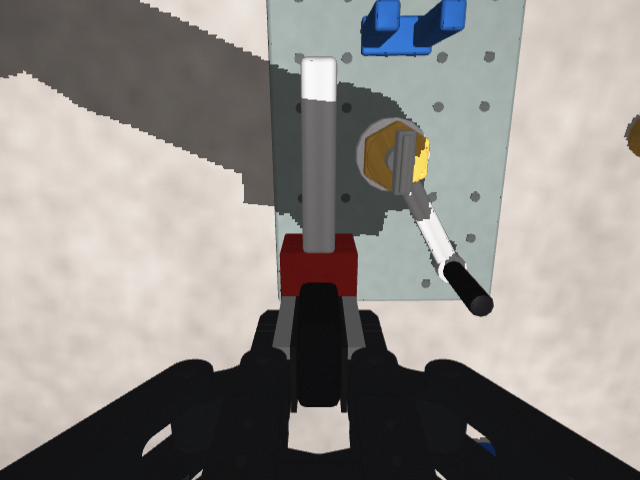

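Run:
```python
from h import *
s=arm.get_obs(); f=arm.grab_frame("wrist")
c=cv2.resize(f["img"][110:210,350:440],None,fx=6,fy=6,interpolation=cv2.INTER_CUBIC);cv2.imwrite("pics/b6z.png",c)
c=cv2.resize(f["img"][0:60,350:480],None,fx=5,fy=5,interpolation=cv2.INTER_CUBIC);cv2.imwrite("pics/b6p.png",c)
def a(p,q,z):
    A,B=atz(f,p,z,s),atz(f,q,z,s);d=A-B;print(np.round(A,4),np.round(B,4),np.degrees(np.arctan2(d[1],d[0])),np.linalg.norm(d))
```

```text
(no output)
```

View pics/b6z.png

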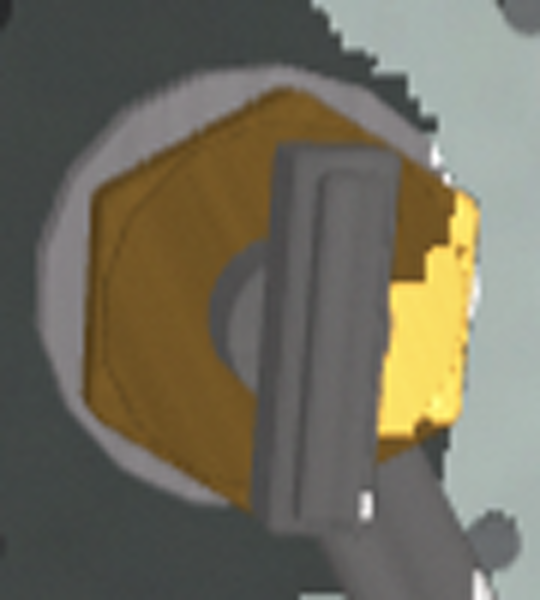

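View pics/b6p.png

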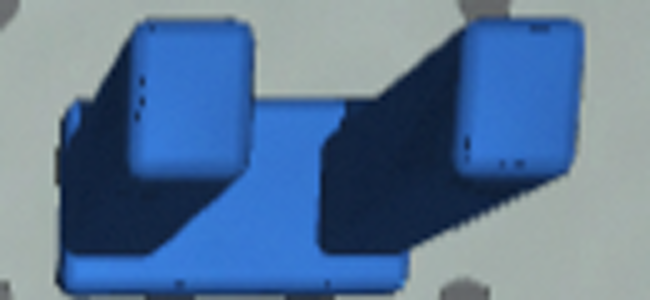

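Run:
```python
from h import *
s=arm.get_obs(); f=arm.grab_frame("wrist")
np.set_printoptions(suppress=True,precision=4)
def a(p,q,z):
    A,B=atz(f,p,z,s),atz(f,q,z,s);d=A-B;print(A,B,"mid",(A+B)/2,"ang",np.degrees(np.arctan2(d[1],d[0])),np.linalg.norm(d))
zz=lambda x,y:(350+x/6-.4,110+y/6-.4)
a(zz(355,172),zz(331,521),.069)
a(zz(322,172),zz(298,521),.069)
pp=lambda x,y:(350+x/5-.4,y/5-.4)
a(pp(522,98),pp(191,98),.082)
a(pp(250,30),pp(250,165),.082)
a(pp(465,30),pp(455,165),.082)
```

```text
[0.5574 0.0703 0.069 ] [0.5606 0.0388 0.069 ] mid [0.559  0.0546 0.069 ] ang 95.82069655843716 0.031649528215696825
[0.5545 0.07   0.069 ] [0.5576 0.0385 0.069 ] mid [0.556  0.0543 0.069 ] ang 95.60297596542459 0.03165120347914844
[0.5664 0.127  0.082 ] [0.5356 0.1236 0.082 ] mid [0.551  0.1253 0.082 ] ang 6.276468724313352 0.030977979421330334
[0.5402 0.1299 0.082 ] [0.542  0.1186 0.082 ] mid [0.5411 0.1242 0.082 ] ang 99.480096801479 0.01144474114790163
[0.56  0.132 0.082] [0.5613 0.1207 0.082 ] mid [0.5606 0.1264 0.082 ] ang 96.44875811023998 0.01142587777445687
```

Run:
```python
from h import *
s=arm.get_obs(); f=arm.grab_frame("wrist")
np.set_printoptions(suppress=True,precision=4)
R=s["ee_rot"];p=s["eef_pos"]; print(p)
c=cv2.resize(f["img"][40:100,280:360],None,fx=6,fy=6,interpolation=cv2.INTER_CUBIC);cv2.imwrite("pics/b6e.png",c)
for n,px,z in (("end",(319,59),.154),("armroot",(319,250),.154),("blockfrontL",(285,234.5),.154),("blockfrontR",(352.5,234.5),.154),("fin front top",(319,284),.19)):
    q=atz(f,px,z,s)-p; print(n,"tool y,z (mm)",q@R[:,1]*1e3,-q@R[:,2]*1e3)
```

```text
[0.5158 0.0059 0.1613]
end tool y,z (mm) 0.3371538904657575 90.64593100418764
armroot tool y,z (mm) 0.4307422741113067 25.27695173343869
blockfrontL tool y,z (mm) -11.992073046145304 31.235361644366208
blockfrontR tool y,z (mm) 12.650955079949808 31.271963270500677
fin front top tool y,z (mm) 0.4341540893888981 27.243178090035276
```

View pics/b6e.png

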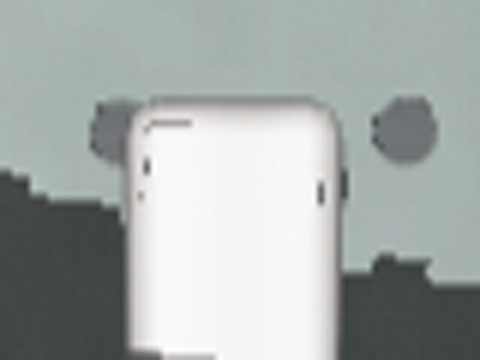

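```bash
python3 -m inch '{"dp":[[1,1.5,0],[3,3.5,0],[4.3,4.9,0],[4.3,4.9,0],[4.3,4.9,0],[4.3,4.9,-2],[4.3,4.9,-4.5],[4.3,4.9,-5],[4.3,4.9,-5],[4.3,4.9,-5]],"twist":[0,0,0,0,0,0,0,0,0,0],"fingers":[0.8,0.8,0.8,0.8,0.8,0.8,0.8,0.8,0.8,0.8]}'
python3 w.py b7 0.079 key_grip key_end key
python3 - <<'E'
from h import *
f=arm.grab_frame("side");cv2.imwrite("pics/b7s.png",cv2.resize(f["img"][190:350,250:440],None,fx=4,fy=4,interpolation=cv2.INTER_CUBIC))
E
```

```text
time: 14.15
eef_pos: [0.5595, 0.0547, 0.1124]
ee_rot: [[0.002, 0.994, 0.108], [0.0, 0.108, -0.994], [-1.0, 0.002, 0.0]]
ft_force: [-0.2, 0.6, -2.3]
width: 0.156
[0.5595 0.0547 0.1124] time 14.15 jaw 6.201776666564032 w 0.15615081985958026 F [-0.22581595  0.60531485 -2.32722647]
key_grip 0.83 [317.9 342.7] [0.5596 0.0544 0.127 ]
key_end 0.55 [318.9  56.6] [0.5499 0.1461 0.1   ]
key 0.66 [317.5 287.1] [0.5595 0.0536 0.079 ]
```

View pics/b7.png

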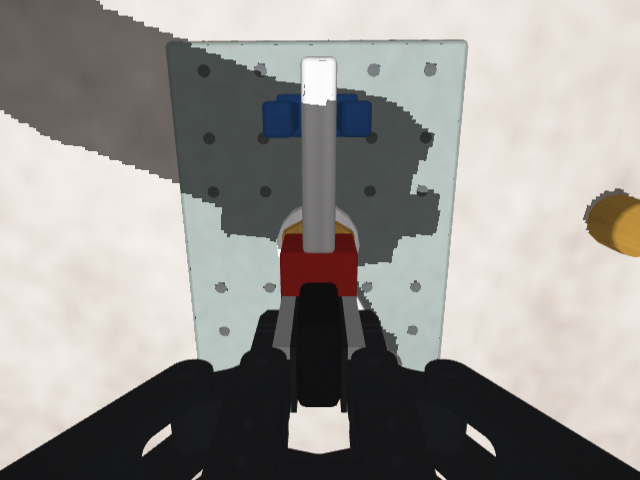

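View pics/b7s.png

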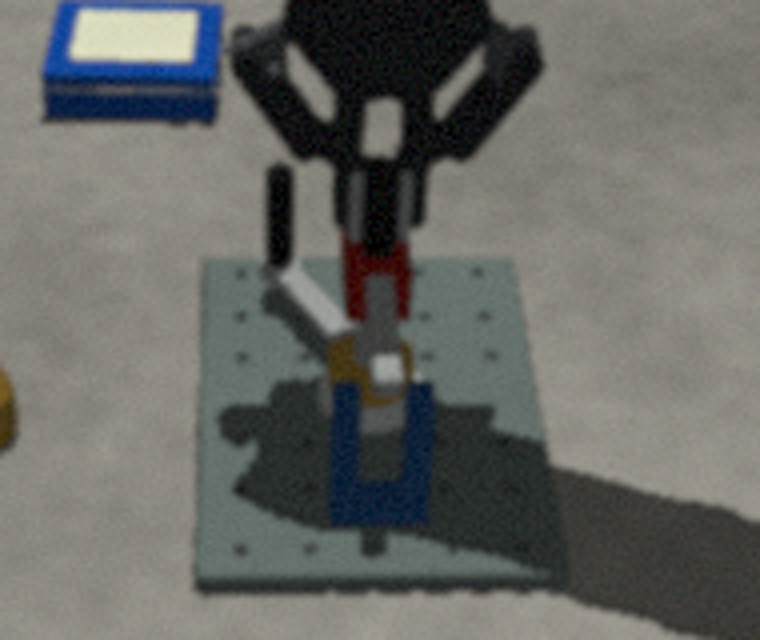

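```bash
python3 -m inch '{"dp":[[-0.05,0,-0.6],[-0.05,0,-1.1],[-0.05,0,-1.5],[-0.05,0,-1.8],[-0.05,0,-1.8]],"twist":[0,0,0,0,0],"fingers":[0.8,0.8,0.8,0.8,0.8]}'
```

```text
time: 15.02
eef_pos: [0.5582, 0.0549, 0.093]
ee_rot: [[-0.001, 0.994, 0.108], [-0.0, 0.108, -0.994], [-1.0, -0.001, 0.0]]
ft_force: [0.7, -0.3, -2.1]
width: 0.155
```

```bash
python3 -m inch '{"dp":[[0,0,-0.4],[0,0,-0.7],[0,0,-0.9],[0,0,-1.0],[0,0,-1.1],[0,0,-1.1]],"twist":[0,0,0,0,0,0],"fingers":[0.8,0.8,0.8,0.8,0.8,0.8]}'
```

```text
time: 15.78
eef_pos: [0.5583, 0.0549, 0.0836]
ee_rot: [[0.0, 0.994, 0.108], [0.001, 0.108, -0.994], [-1.0, 0.0, -0.001]]
ft_force: [-2.4, -0.6, 7.7]
width: 0.153
```

```bash
python3 -m inch '{"dp":[[0,0,0],[0,0,0],[0,0,0.2],[0,0,2],[0,0,5],[0,0,8],[0,0,8]],"twist":[0,0,0,0,0,0,0],"fingers":[3.5,3.5,3.5,3.5,3.5,3.5,3.5]}'
python3 w.py c1 0.051 key_grip key_end key peg
python3 - <<'E'
from h import *
f=arm.grab_frame("wrist");print(np.round(f["tool_from_camera"],3), arm.get_obs()["qpos"])
f=arm.grab_frame("side");cv2.imwrite("pics/c1s.png",cv2.resize(f["img"][190:350,250:440],None,fx=4,fy=4,interpolation=cv2.INTER_CUBIC))
for t,z in (("key_grip",.099),("key_end",.072)):
    for r in arm.landmark_of(f,t)[:1]: print(t,r, atz(f,r["point"],z))
E
```

```text
time: 16.65
eef_pos: [0.5601, 0.0548, 0.1646]
ee_rot: [[0.006, 0.994, 0.108], [0.0, 0.108, -0.994], [-1.0, 0.006, 0.0]]
ft_force: [-0.8, -0.1, 0.0]
width: 0.415
[0.5601 0.0548 0.1646] time 16.65 jaw 6.221088214405103 w 0.41518204423629546 F [-0.84765213 -0.08438893  0.02215665]
key_grip 0.94 [312.8 253. ] [0.5573 0.0583 0.099 ]
key_end 0.79 [316.8  74.2] [0.5499 0.1458 0.072 ]
key 0.63 [314.4 235.3] [0.5585 0.0533 0.051 ]
[[ 0.001 -0.296  0.955 -0.142]
 [ 1.     0.001 -0.001  0.   ]
 [-0.001  0.955  0.296 -0.076]
 [ 0.     0.     0.     1.   ]] [-21.74364079  33.25754312  21.68733527 102.04968481 -15.85410279
  47.84171461  13.69201644]
key_grip {'point': [343.2, 254.4], 'confidence': 0.95} [0.55930133 0.05963698 0.099     ]
key_end {'point': [346.2, 301.7], 'confidence': 0.79} [0.5481703  0.14991508 0.072     ]
```

View pics/c1.png

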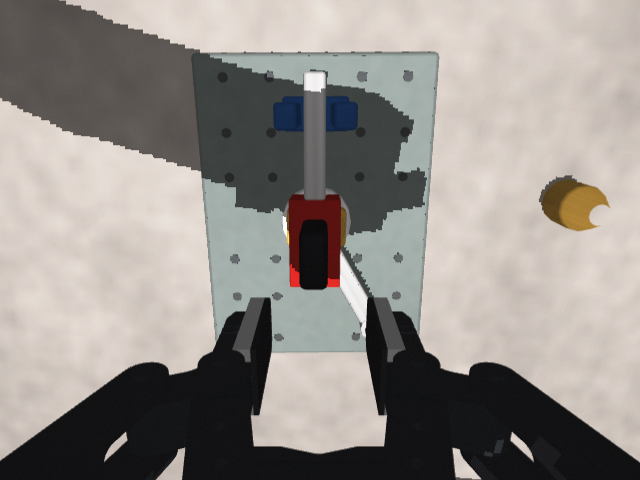

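View pics/c1s.png

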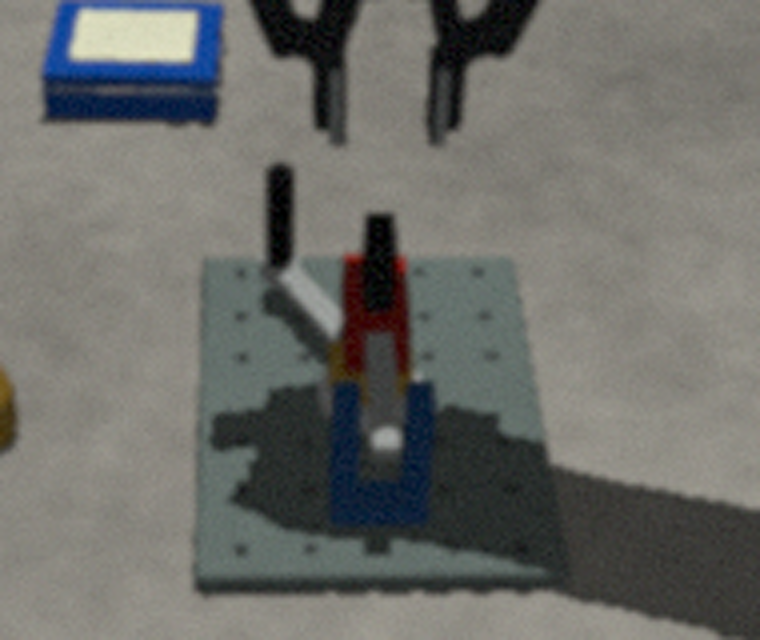

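The key sits upright on the tang. The wrist picture shows its arm end at (315,74), centred between the blue posts, and the side picture agrees. Next I go above the peg with the jaws tangential.

```bash
python3 -m inch '{"dp":[[1,-2,0],[3,-4.5,0],[4.5,-6.5,0],[4.9,-7.1,0],[4.9,-7.1,0],[4.9,-7.1,0]],"twist":[8,16,24,29,29,29],"fingers":[4,4,4,4,4,4]}'
python3 w.py c2 0.051 key_grip key_end peg
```

```text
time: 17.85
eef_pos: [0.6069, -0.0152, 0.162]
ee_rot: [[-0.001, 0.817, 0.576], [0.001, 0.576, -0.817], [-1.0, -0.0, -0.001]]
ft_force: [-0.3, 0.0, -0.4]
width: 0.467
[ 0.6069 -0.0152  0.162 ] time 17.85 jaw 35.19605918692958 w 0.4672785735374624 F [-0.29112782  0.03371634 -0.43625056]
key_grip 0.66 [322.2  78.5] [0.558  0.0577 0.099 ]
peg 0.74 [323.5 248.1] [ 0.6111 -0.0153  0.07  ]
```

View pics/c2.png

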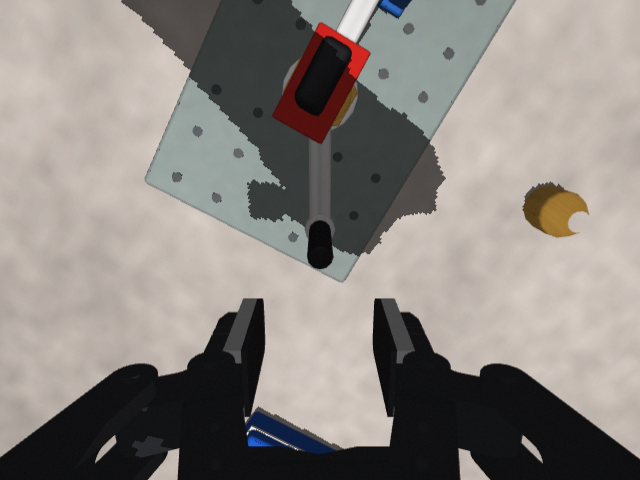

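```bash
python3 -m inch '{"dp":[[0,0,-4],[0,0,-8],[0,0,-10],[0,0,-10.2],[0,0,-10.2],[0,0,-10.2]],"twist":[0,0,0,0,0,0],"fingers":[3,3,3,3,3,3]}'
cat > arc.py <<'E'
from h import *
import sys
s=arm.get_obs(); p=s["eef_pos"][:2]; ax=np.array([.559,.0546]); v=p-ax
yaw=np.degrees(np.arctan2(s["ee_rot"][1,1],s["ee_rot"][0,1]))
R=s["ee_rot"]; t=-R[:2,1]
print("r",np.linalg.norm(v),"theta",np.degrees(np.arctan2(v[1],v[0])),"yaw",yaw,"ideal yaw",np.degrees(np.arctan2(v[1],v[0]))+90,"F push on tool along motion",s["ft_force"][:2]@t,"radial",s["ft_force"][:2]@-R[:2,2])
th0=np.arctan2(v[1],v[0])
for a in map(float,sys.argv[1:]):
    th=th0-np.radians(a); q=ax+.085*np.array([np.cos(th),np.sin(th)])-p
    print(a,np.round(q*100,2), "twist",round(np.degrees(th)+90-yaw,1))
E
python3 arc.py 4 8 12 16 20 24 28
```

```text
time: 18.8
eef_pos: [0.6083, -0.016, 0.0617]
ee_rot: [[0.003, 0.817, 0.577], [-0.0, 0.577, -0.817], [-1.0, 0.002, 0.002]]
ft_force: [0.9, -0.7, -0.5]
width: 0.351
r 0.08611246984687337 theta -55.10790638772566 yaw 35.22697758762305 ideal yaw 34.89209361227434 F push on tool along motion -0.33115470417487824 radial -1.0875308643659554
4.0 [-0.56 -0.23] twist -4.3
8.0 [-1.08 -0.52] twist -8.3
12.0 [-1.62 -0.77] twist -12.3
16.0 [-2.17 -0.98] twist -16.3
20.0 [-2.74 -1.15] twist -20.3
24.0 [-3.32 -1.28] twist -24.3
28.0 [-3.91 -1.38] twist -28.3
```

```bash
python3 -m inch '{"dp":[[-0.56,-0.23,0],[-1.08,-0.52,0],[-1.62,-0.77,0],[-2.17,-0.98,0],[-2.74,-1.15,0],[-3.32,-1.28,0],[-3.6,-1.33,0],[-3.6,-1.33,0]],"twist":[-4.3,-8.3,-12.3,-16.3,-20.3,-24.3,-26.3,-26.3],"fingers":[3,3,3,3,3,3,3,3]}'
python3 arc.py 2 4 6 8 10 12
python3 w.py d1 0.051 key_grip key_end peg
```

```text
time: 19.8
eef_pos: [0.5719, -0.0293, 0.0611]
ee_rot: [[0.002, 0.988, 0.156], [-0.0, 0.156, -0.988], [-1.0, 0.002, 0.0]]
ft_force: [0.2, 0.4, 0.3]
width: 0.351
r 0.0849254996271149 theta -81.26059234696298 yaw 8.957559420828892 ideal yaw 8.73940765303702 F push on tool along motion -0.2564405688896852 radial 0.31515852764268854
2.0 [-0.29 -0.05] twist -2.2
4.0 [-0.59 -0.08] twist -4.2
6.0 [-0.88 -0.1 ] twist -6.2
8.0 [-1.18 -0.11] twist -8.2
10.0 [-1.48 -0.1 ] twist -10.2
12.0 [-1.77 -0.09] twist -12.2
[ 0.5719 -0.0293  0.0611] time 19.8 jaw 8.957559420828892 w 0.35056014454894097 F [0.20424232 0.35124328 0.26352774]
key_grip 0.92 [316.5  48.6] [0.5579 0.058  0.099 ]
key_grip 0.27 [318.5  82.4] [0.5594 0.051  0.099 ]
peg 0.69 [344.8 337. ] [ 0.5816 -0.0293  0.07  ]
```

View pics/d1.png

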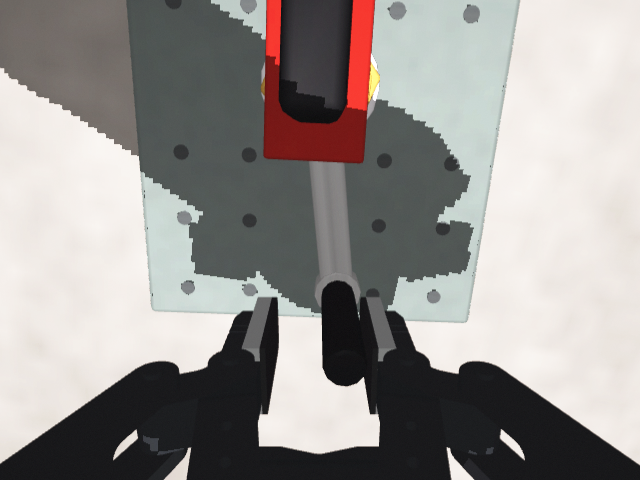

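```bash
python3 -m inch '{"dp":[[-0.44,-0.07,0],[-0.88,-0.1,0],[-0.88,-0.1,0]],"twist":[-3.2,-6.2,-6.2],"fingers":[3,3,3]}'
python3 arc.py 2 4 6 8
```

```text
time: 20.38
eef_pos: [0.5616, -0.0304, 0.0602]
ee_rot: [[-0.001, 0.999, 0.047], [-0.0, 0.047, -0.999], [-1.0, -0.001, 0.0]]
ft_force: [-0.3, 0.5, -0.1]
width: 0.352
r 0.08508744829432693 theta -88.24949643389587 yaw 2.6691921411595954 ideal yaw 1.750503566104129 F push on tool along motion 0.28994319855505957 radial 0.509303635925129
2.0 [-0.3  0. ] twist -2.9
4.0 [-0.59  0.01] twist -4.9
6.0 [-0.89  0.03] twist -6.9
8.0 [-1.19  0.06] twist -8.9
```

```bash
python3 -m inch '{"dp":[[-0.3,0,0],[-0.59,0.01,0],[-0.59,0.01,0]],"twist":[-2.5,-4.5,-4.5],"fingers":[3,3,3]}'
python3 arc.py 2 4 6 8
```

```text
time: 20.75
eef_pos: [0.5561, -0.0302, 0.0602]
ee_rot: [[-0.001, 1.0, -0.031], [-0.0, -0.031, -1.0], [-1.0, -0.001, 0.0]]
ft_force: [-0.0, 0.2, 0.1]
width: 0.356
r 0.08482771766664586 theta -91.94005985527711 yaw -1.7993305036793106 ideal yaw -1.9400598552771129 F push on tool along motion 0.03241823384932064 radial 0.2025065305242721
2.0 [-0.3 -0. ] twist -2.1
4.0 [-0.59  0.02] twist -4.1
6.0 [-0.89  0.06] twist -6.1
8.0 [-1.18  0.11] twist -8.1
```

```bash
python3 -m inch '{"dp":[[-0.3,0,0],[-0.59,0.02,0],[-0.74,0.04,0],[-0.74,0.04,0]],"twist":[-2.1,-4.1,-5.1,-5.1],"fingers":[3,3,3,3]}'
python3 arc.py 2 4 6 8;python3 w.py d2 0.051 key_grip key_end peg
```

```text
time: 21.25
eef_pos: [0.5489, -0.0298, 0.0603]
ee_rot: [[-0.0, 0.993, -0.12], [-0.0, -0.12, -0.993], [-1.0, -0.0, 0.0]]
ft_force: [0.4, -0.9, -0.0]
width: 0.349
r 0.08501341289749723 theta -96.8201137617101 yaw -6.886074950979506 ideal yaw -6.820113761710104 F push on tool along motion -0.45845824912785377 radial -0.8300437850936907
2.0 [-0.29  0.04] twist -1.9
4.0 [-0.59  0.09] twist -3.9
6.0 [-0.88  0.15] twist -5.9
8.0 [-1.16  0.22] twist -7.9
[ 0.5489 -0.0298  0.0603] time 21.25 jaw -6.886074950979506 w 0.3494989530172965 F [ 0.35563266 -0.87902338 -0.0276645 ]
peg 0.56 [343.8 338.3] [ 0.5576 -0.0324  0.07  ]
```

View pics/d2.png

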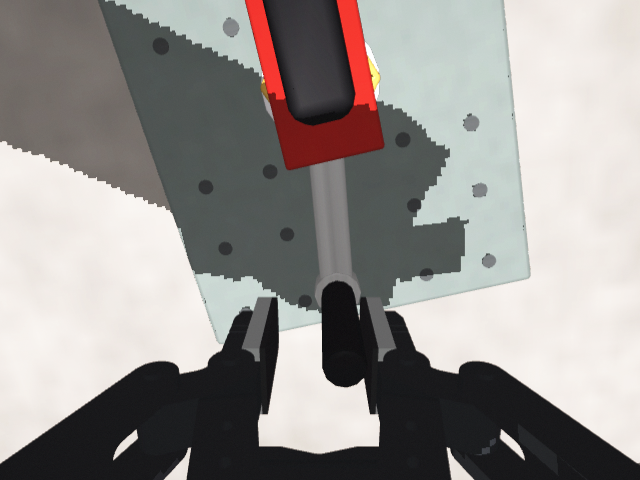

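```bash
python3 -m inch '{"dp":[[-0.29,0.04,0],[-0.59,0.09,0],[-0.59,0.09,0]],"twist":[-2,-4,-4],"fingers":[3,3,3]}'
python3 arc.py 2 4 6 8
```

```text
time: 21.82
eef_pos: [0.543, -0.0291, 0.0603]
ee_rot: [[-0.0, 0.982, -0.189], [-0.0, -0.189, -0.982], [-1.0, -0.0, 0.0]]
ft_force: [-0.3, 0.6, 0.7]
width: 0.351
r 0.0851673223005764 theta -100.82951301214108 yaw -10.909109005696363 ideal yaw -10.829513012141078 F push on tool along motion 0.44488366605737417 radial 0.5448300008911557
2.0 [-0.29  0.08] twist -1.9
4.0 [-0.58  0.15] twist -3.9
6.0 [-0.86  0.23] twist -5.9
8.0 [-1.14  0.32] twist -7.9
```

```bash
python3 -m inch '{"dp":[[-0.29,0.07,0],[-0.58,0.15,0],[-0.58,0.15,0]],"twist":[-2,-4,-4],"fingers":[3,3,3]}'
python3 arc.py 2 4 6 8
```

```text
time: 22.2
eef_pos: [0.537, -0.0276, 0.0603]
ee_rot: [[-0.001, 0.966, -0.257], [-0.0, -0.257, -0.966], [-1.0, -0.001, 0.0]]
ft_force: [0.7, -1.1, -0.4]
width: 0.351
r 0.08506601950627053 theta -104.97460248210884 yaw -14.909442905745728 ideal yaw -14.974602482108835 F push on tool along motion -0.976134646640504 radial -0.8428641111552452
2.0 [-0.28  0.09] twist -2.1
4.0 [-0.57  0.18] twist -4.1
6.0 [-0.84  0.28] twist -6.1
8.0 [-1.12  0.39] twist -8.1
```

```bash
python3 -m inch '{"dp":[[-0.28,0.09,0],[-0.57,0.18,0],[-0.57,0.18,0]],"twist":[-2,-4,-4],"fingers":[3,3,3]}'
python3 arc.py 2 4 6 8
```

```text
time: 22.58
eef_pos: [0.5328, -0.0258, 0.0606]
ee_rot: [[0.002, 0.946, -0.324], [-0.001, -0.324, -0.946], [-1.0, 0.003, -0.0]]
ft_force: [3.9, -1.9, -0.3]
width: 0.35
r 0.08451168355678504 theta -108.04011032259818 yaw -18.891290914828648 ideal yaw -18.04011032259818 F push on tool along motion -4.281290242686828 radial -0.5227681659466337
2.0 [-0.3   0.05] twist -1.1
4.0 [-0.57  0.16] twist -3.1
6.0 [-0.85  0.27] twist -5.1
8.0 [-1.11  0.4 ] twist -7.1
```

```bash
python3 -m inch '{"dp":[[-0.14,0.05,0],[-0.14,0.05,0]],"twist":[-1,-1],"fingers":[3,3]}'
python3 arc.py 2
```

```text
time: 22.82
eef_pos: [0.5319, -0.0254, 0.0607]
ee_rot: [[0.003, 0.94, -0.34], [-0.001, -0.34, -0.94], [-1.0, 0.003, -0.0]]
ft_force: [4.4, -1.4, -0.5]
width: 0.352
r 0.08443922362665138 theta -108.73187409679805 yaw -19.901330264773463 ideal yaw -18.73187409679805 F push on tool along motion -4.626493393293345 radial 0.18697529687976355
2.0 [-0.3   0.05] twist -0.8
```

```bash
python3 -m inch '{"dp":[[-0.14,0.05,0],[-0.28,0.1,0],[-0.28,0.1,0]],"twist":[-1,-2,-2],"fingers":[3,3,3]}'
python3 arc.py 2
```

```text
time: 23.2
eef_pos: [0.5306, -0.0244, 0.061]
ee_rot: [[0.006, 0.928, -0.373], [-0.001, -0.373, -0.928], [-1.0, 0.006, -0.001]]
ft_force: [7.2, -0.9, -1.8]
width: 0.351
r 0.08398500948553159 theta -109.75494618489552 yaw -21.887053943806706 ideal yaw -19.754946184895516 F push on tool along motion -7.043741419490514 radial 1.901029288836925
2.0 [-0.31  0.01] twist 0.1
```

```bash
python3 -m inch '{"dp":[[-0.15,0.03,0],[-0.3,0.05,0],[-0.3,0.05,0]],"twist":[0,0,0],"fingers":[3,3,3]}'
python3 arc.py 2
```

```text
time: 23.58
eef_pos: [0.5291, -0.024, 0.0612]
ee_rot: [[0.01, 0.928, -0.372], [-0.002, -0.372, -0.928], [-1.0, 0.01, -0.002]]
ft_force: [8.8, -1.7, -2.8]
width: 0.347
r 0.08409771095981551 theta -110.80405061312008 yaw -21.86929820118273 ideal yaw -20.804050613120083 F push on tool along motion -8.861902008832882 radial 1.67829712049537
2.0 [-0.31  0.03] twist -0.9
```

```bash
python3 -m inch '{"dp":[[-0.15,0.05,0],[-0.3,0.09,0],[-0.3,0.09,0]],"twist":[0,0,0],"fingers":[3,3,3]}'
python3 arc.py 2
```

```text
time: 23.95
eef_pos: [0.5271, -0.0234, 0.0614]
ee_rot: [[0.011, 0.928, -0.372], [-0.003, -0.372, -0.928], [-1.0, 0.012, -0.002]]
ft_force: [9.7, -1.8, -2.5]
width: 0.352
r 0.08426406283518269 theta -112.26688088899235 yaw -21.86815521349089 ideal yaw -22.266880888992347 F push on tool along motion -9.707511863781766 radial 1.9763299203843423
2.0 [-0.3   0.05] twist -2.4
```

```bash
python3 -m inch '{"dp":[[-0.15,0.05,0],[-0.3,0.09,0],[-0.3,0.09,0]],"twist":[-0.5,-1,-1],"fingers":[3,3,3]}'
python3 arc.py 2; python3 w.py d3 .051 key key_end peg
```

```text
time: 24.32
eef_pos: [0.525, -0.0225, 0.0615]
ee_rot: [[0.013, 0.921, -0.389], [-0.003, -0.389, -0.921], [-1.0, 0.014, -0.002]]
ft_force: [11.5, -1.8, -4.5]
width: 0.359
r 0.08429723553471456 theta -113.77367061953082 yaw -22.867877364610568 ideal yaw -23.77367061953082 F push on tool along motion -11.26893956871131 radial 2.8302546485755498
2.0 [-0.3   0.06] twist -2.9
[ 0.525  -0.0225  0.0615] time 24.325 jaw -22.867877364610568 w 0.3588191589313079 F [11.48419265 -1.7714415  -4.54927246]
key 0.93 [323.1  84.9] [0.5586 0.0533 0.051 ]
peg 0.63 [354.7 336.9] [ 0.5359 -0.0291  0.07  ]
peg 0.29 [320.2  58.6] [0.5599 0.0596 0.07  ]
```

View pics/d3.png

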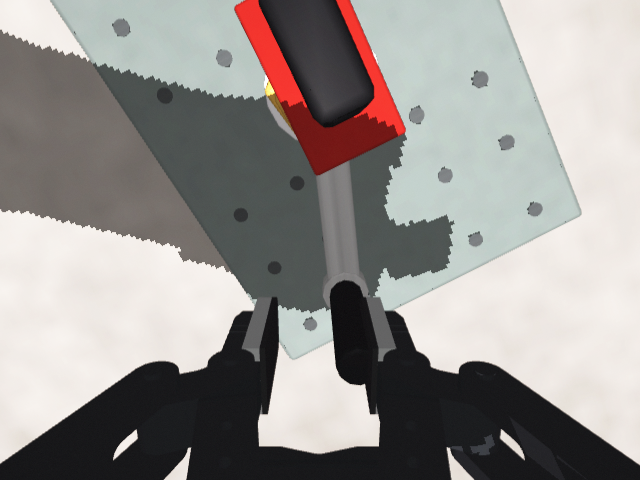

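```bash
python3 -m inch '{"dp":[[-0.15,0.06,0],[-0.28,0.11,0],[-0.28,0.11,0]],"twist":[-1,-1,-1],"fingers":[3,3,3]}'
python3 arc.py 2
```

```text
time: 24.9
eef_pos: [0.5232, -0.0217, 0.0617]
ee_rot: [[0.015, 0.914, -0.405], [-0.004, -0.405, -0.915], [-1.0, 0.016, -0.003]]
ft_force: [12.9, -1.2, -4.3]
width: 0.35
r 0.0842490413586835 theta -115.16571491442141 yaw -23.865396453526333 ideal yaw -25.165714914421415 F push on tool along motion -12.283829487859263 radial 4.093639843289074
2.0 [-0.3   0.06] twist -3.3
```

```bash
python3 -m inch '{"dp":[[-0.15,0.06,0],[-0.28,0.11,0],[-0.28,0.11,0]],"twist":[-1,-1,-1],"fingers":[3,3,3]}'
python3 arc.py 2
```

```text
time: 25.28
eef_pos: [0.5213, -0.0207, 0.0619]
ee_rot: [[0.017, 0.907, -0.42], [-0.004, -0.42, -0.907], [-1.0, 0.017, -0.003]]
ft_force: [13.7, -2.3, -4.7]
width: 0.353
r 0.08426632975861108 theta -116.60406141315563 yaw -24.86280039077141 ideal yaw -26.604061413155634 F push on tool along motion -13.40830019802327 radial 3.667473258243725
2.0 [-0.3   0.07] twist -3.7
```

```bash
python3 -m inch '{"dp":[[-0.15,0.06,0],[-0.28,0.12,0],[-0.28,0.12,0]],"twist":[-1,-1,-1],"fingers":[3,3,3]}'
python3 arc.py 2
```

```text
time: 25.65
eef_pos: [0.5194, -0.0198, 0.062]
ee_rot: [[0.019, 0.9, -0.436], [-0.005, -0.436, -0.9], [-1.0, 0.019, -0.004]]
ft_force: [14.5, -2.0, -5.5]
width: 0.355
r 0.08425440314645259 theta -118.03686496888835 yaw -25.86380486828633 ideal yaw -28.036864968888352 F push on tool along motion -13.905831355703109 radial 4.5593582456226835
2.0 [-0.29  0.08] twist -4.2
```

```bash
python3 -m inch '{"dp":[[-0.14,0.06,0],[-0.14,0.06,0],[-0.14,0.06,0]],"twist":[-1,-1,-1],"fingers":[3,3,3]}'
python3 arc.py 2; python3 w.py d4 .051 key key_end key_grip peg
python3 - <<'E'
from h import *
for n in ("side","top"):
    f=arm.grab_frame(n);cv2.imwrite(f"pics/d4{n}.png",cv2.resize(f["img"][190:350,250:440],None,fx=4,fy=4,interpolation=cv2.INTER_CUBIC))
E
```

```text
time: 26.02
eef_pos: [0.5184, -0.0192, 0.062]
ee_rot: [[0.02, 0.892, -0.452], [-0.005, -0.452, -0.892], [-1.0, 0.02, -0.004]]
ft_force: [15.6, -2.0, -4.8]
width: 0.35
r 0.08417967098392444 theta -118.8192194524281 yaw -26.855366007325944 ideal yaw -28.8192194524281 F push on tool along motion -14.827409003547993 radial 5.265010650826184
2.0 [-0.3   0.08] twist -4.0
[ 0.5184 -0.0192  0.062 ] time 26.025 jaw -26.855366007325944 w 0.3504377905109371 F [15.60993146 -2.00105248 -4.82537899]
key 0.94 [327.6  83.3] [0.5589 0.0539 0.051 ]
key_grip 0.66 [322.5  55.8] [0.5577 0.0584 0.099 ]
peg 0.96 [357.5 335.1] [ 0.5298 -0.0266  0.07  ]
```

View pics/d4side.png

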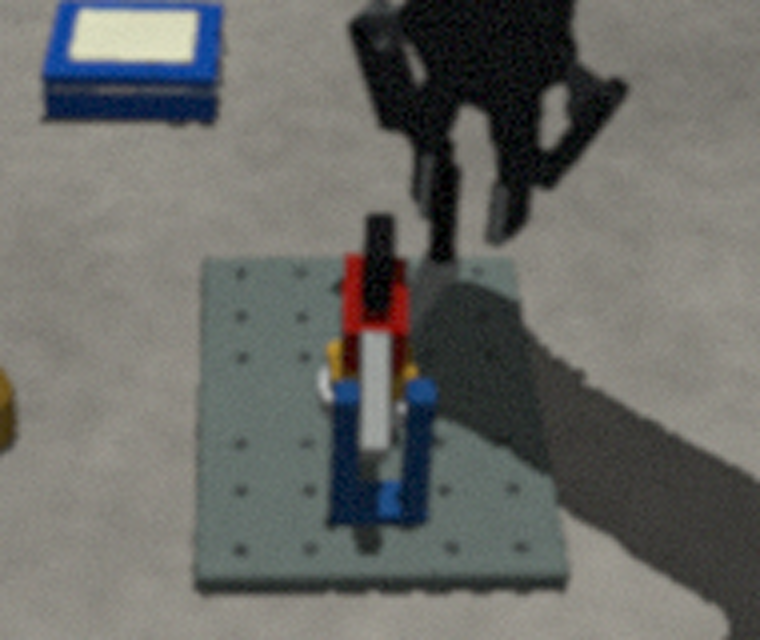

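View pics/d4.png

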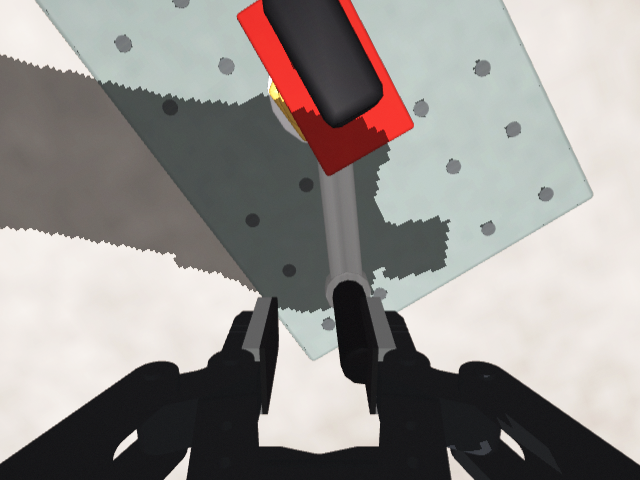

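About 15 N at the peg, with the key arm bearing on the post and the key still down. Next I back off the peg and lift.

```bash
python3 -m inch '{"dp":[[0.5,-0.05,0],[1,-0.2,0],[1.5,-0.35,0],[1.5,-0.35,0],[1.5,-0.35,0]],"twist":[0,0,0,0,0],"fingers":[3,3,3,3,3]}'
python3 arc.py 2; python3 w.py d5 .051 key peg
```

```text
time: 27.0
eef_pos: [0.5248, -0.022, 0.0606]
ee_rot: [[0.003, 0.892, -0.453], [-0.001, -0.453, -0.892], [-1.0, 0.003, -0.0]]
ft_force: [5.1, -2.4, 0.7]
width: 0.351
r 0.08393543607859395 theta -114.08218451902783 yaw -26.91745733568553 ideal yaw -24.082184519027834 F push on tool along motion -5.686688602422711 radial 0.14487428053259954
2.0 [-0.31  0.03] twist 0.8
[ 0.5248 -0.022   0.0606] time 27.0 jaw -26.91745733568553 w 0.35129789964524505 F [ 5.13619706 -2.4452306   0.66843364]
key 0.79 [308.9  82.2] [0.5596 0.0541 0.051 ]
peg 0.89 [347.  336.2] [ 0.5331 -0.0273  0.07  ]
```

View pics/d5.png

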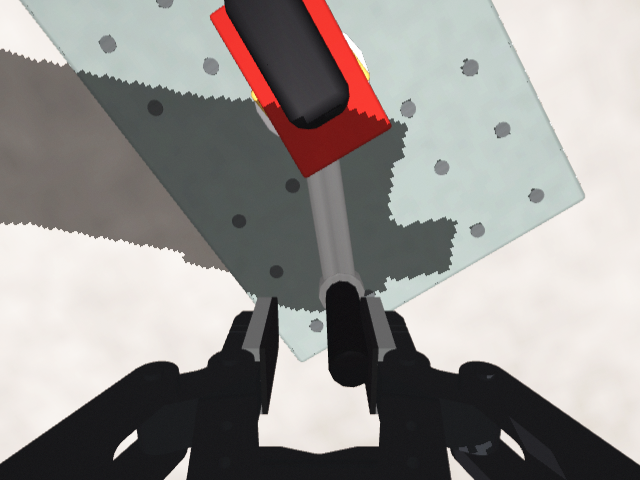

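```bash
python3 -m inch '{"dp":[[0.4,-0.2,0],[0.8,-0.35,0],[0.8,-0.35,0],[0.8,-0.35,0]],"twist":[1.5,3,3,3],"fingers":[3,3,3,3]}'
python3 arc.py 2; python3 w.py d6 .051 key peg
```

```text
time: 27.65
eef_pos: [0.5305, -0.0242, 0.0598]
ee_rot: [[-0.003, 0.915, -0.405], [0.001, -0.405, -0.915], [-1.0, -0.003, 0.0]]
ft_force: [0.7, 0.2, 1.0]
width: 0.353
r 0.08381744656779368 theta -109.85668737373743 yaw -23.863647464955687 ideal yaw -19.85668737373743 F push on tool along motion -0.5521879025378238 radial 0.5153574859797323
2.0 [-0.32 -0.01] twist 2.0
[ 0.5305 -0.0242  0.0598] time 27.65 jaw -23.863647464955687 w 0.3527227771004905 F [0.71347779 0.2479052  1.04760061]
key 0.96 [302.6  85.2] [0.5589 0.0536 0.051 ]
peg 0.98 [334.5 341.4] [ 0.5346 -0.0288  0.07  ]
```

View pics/d6.png

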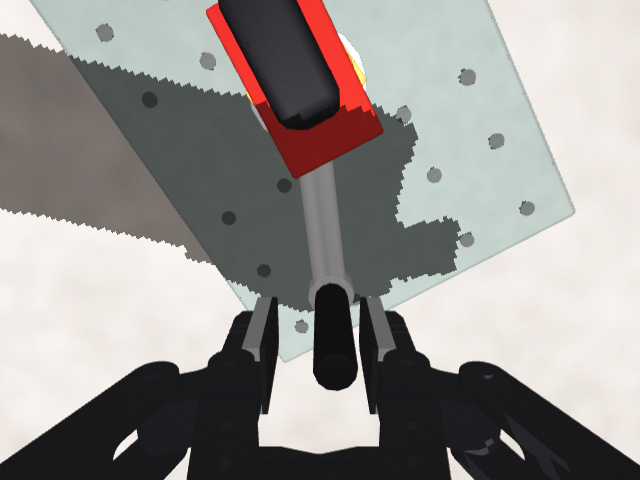

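```bash
python3 -m inch '{"dp":[[0,0,2],[0,0,6],[0,0,10],[0,-2,12],[0,-4,12],[0,-4,12],[0,-4,12]],"twist":[0,0,0,0,0,0,0],"fingers":[3.5,3.5,3.5,3.5,3.5,3.5,3.5]}'
python3 w.py e1 .051 key key_end key_grip peg
python3 - <<'E'
from h import *
for n in ("side","top"):
    f=arm.grab_frame(n);cv2.imwrite(f"pics/e1{n}.png",cv2.resize(f["img"][190:350,250:440],None,fx=4,fy=4,interpolation=cv2.INTER_CUBIC))
E
python3 loc.py key_grip key_end slidebox_mid objective_mid dropper_mid peg
```

```text
time: 28.68
eef_pos: [0.5314, -0.0636, 0.1798]
ee_rot: [[-0.001, 0.915, -0.404], [0.001, -0.404, -0.915], [-1.0, -0.002, -0.001]]
ft_force: [-0.3, 1.0, -0.7]
width: 0.41
[ 0.5314 -0.0636  0.1798] time 28.675 jaw -23.826190190530443 w 0.41046935032461207 F [-0.29629787  0.95566192 -0.69781844]
key 0.78 [279.6  30.4] [0.5578 0.0533 0.051 ]
key_grip 0.8 [267.2   3. ] [0.5583 0.0578 0.099 ]
peg 0.61 [304.8 180.3] [ 0.5372 -0.0291  0.07  ]
key_grip side 0.55 [345. 255.] atz [ 0.5577 -0.0044  0.048 ]
key_grip top 0.58 [305.9 252. ] atz [0.5626 0.0647 0.048 ]
key_end side 0.81 [346.5 303.8] atz [0.5482 0.1015 0.021 ]
key_end top 0.75 [265.5 255.5] atz [0.556  0.1533 0.021 ]
slidebox_mid side 0.7 [279.3 205.1] atz [ 0.7225 -0.2189  0.016 ]
slidebox_mid top 0.57 [445.9 182.5] atz [ 0.7111 -0.2332  0.016 ]
objective_mid side 0.72 [247.7 286. ] atz [0.7321 0.0754 0.023 ]
objective_mid top 0.65 [294.2 170.5] atz [0.7382 0.0919 0.023 ]
objective_mid top 0.48 [309.  256.5] atz [0.5536 0.06   0.023 ]
dropper_mid side 0.69 [246.7 289. ] atz [0.7289 0.0944 0.033 ]
dropper_mid side 0.66 [359.4 444. ] atz [0.5175 0.3739 0.033 ]
dropper_mid top 0.75 [161.5 273.5] atz [0.5174 0.3771 0.033 ]
dropper_mid top 0.71 [312.3 253.7] atz [0.5594 0.0524 0.033 ]
peg side 0.88 [359.9 236.8] atz [ 0.5313 -0.0367  0.07  ]
peg top 0.71 [352.9 268.5] atz [ 0.5288 -0.0313  0.07  ]
```

View pics/e1side.png

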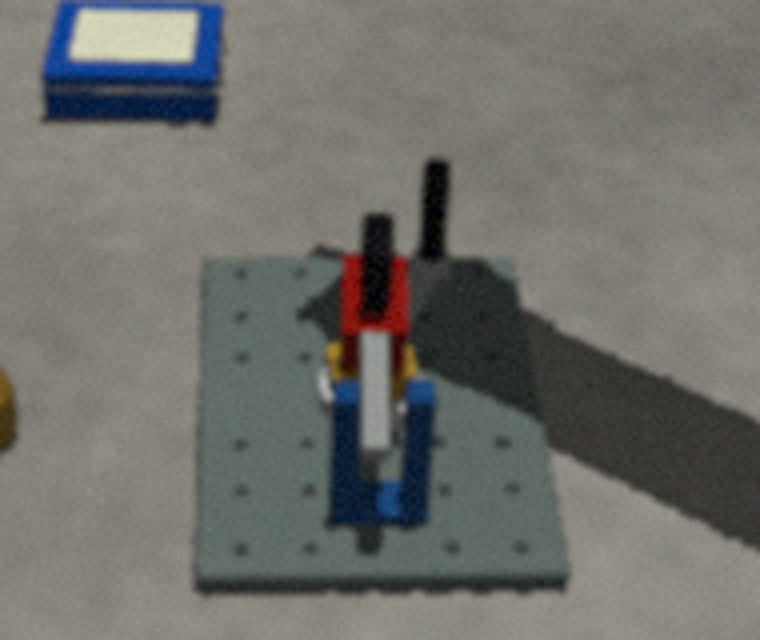

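View pics/e1.png

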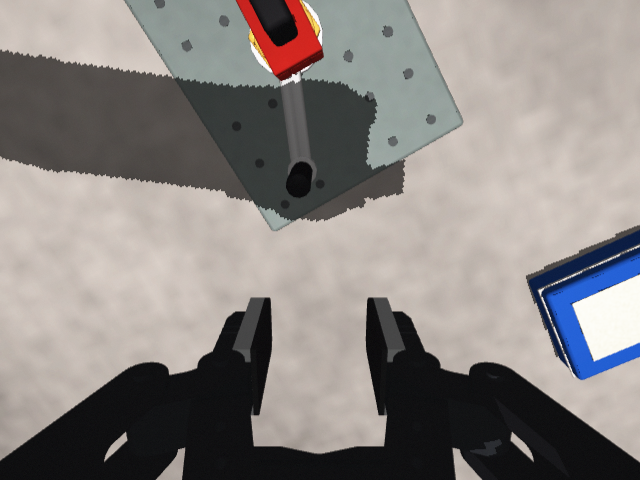

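The gripper is clear, with the peg free at (300,180) in the wrist picture. The key is down, with its arm between the posts and bearing on the left one in the side view. I hand the job in.

```bash
python3 -c "
from plant import arm
print(arm.sign_off())"
```

```text
the job is handed in; nothing more can be done
None
```

The screw is locked and the job is handed in. The holding key is down over the tang with its arm between the blue posts, and the jam nut is tightened to about 15 N at the peg. I handed it in at about 29 s of the 66 s.

- **Key:** it went on without catching and met firm resistance, about 10 N, at 83.6 mm tool height; I had expected 84 mm for fully down. The last pictures show it upright and centred on the screw axis to about 1–2 mm.
- **Nut:** I swung the peg clockwise about 52°. Push peaked at 15–16 N in the readings, which I estimate at 0.08–0.09 rad past seating; I had no direct reading of that value. The peg sprang back about 3° when I let go, as the held screw and key unwound, and then stayed put.
- **Screw angle:** I did not measure it. The pictures show only a slight clockwise turn of the key, with its arm resting on one post.
- **Robot:** the gripper is well clear of everything. The force readings around 1 N at the end are no larger than the noise seen in free motion.
- **Bystanders:** the slide box, objective and dropper bottle came out within about 10 mm of their first positions. That is about as closely as the two cameras agree with each other, though they differ by up to about 18 mm on some items. The network also gave a few false hits for the objective and dropper bottle, which I ignored.

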